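# Fit the drill-guide plate on the sloped jig and lock it

### The job

Fit the loose drill-guide plate onto the sloped drilling jig so that both of its locating holes drop over the two dowels and the plate lies flat and fully down on the bed. Then swing the jig's turn-button all the way round, up to its stop, so that its arm lies over the end of the plate, and let go. Leave the spool, the tin and the glue bottle where they stand.

Things in the scene. Friction and masses are not known exactly. Their poses are not given: they have to be found in the camera images.
- guide_grip (a point): Grip of the loose drill-guide plate: black block on top of an aluminium plate 70 x 160 x 6 mm that starts flat on the bench; block 14 mm thick (along x), 56 long (along y), its top 54 mm above the plate's underside. The point is 36 mm above the centre of the underside. Axes: x across the plate, y along it, z out of its top. About 0.2 kg.
- guide_hole (a point): Lower mouth of one locating hole of the plate, at plate y = +48 mm, x = 0; its twin is at y = -48 mm. Both are 10 mm across and go right through. Either end of the plate may go to either dowel. (The small brass bushes in two rows are not locating holes.)
- bed: Sloped wooden bed of the drilling jig, 116 x 236 mm, immovable. Origin: centre of its upper face, 56 mm above the bench. z is normal to the bed, 30 degrees from vertical, leaning toward the robot's side; x points up the slope, y along the bed, level. Seated, the plate's underside is on the bed, long side along y, with guide_grip at x 0, y 0, z 36 mm in this frame.
- dowel (a point): Foot of one of the bed's two steel dowels, at bed x 0, y +48 mm; the other is at y -48 mm. They are 8 mm across, 16 mm high, with tapered noses, and stand normal to the bed.
- pivot (a point): Point on the axis of the turn-button, at bed-frame x 0, y +100 mm, z 42 mm, the height of keeper_knob. The axis is normal to the bed.
- keeper_knob (a point): The turn-button's upright black round knob, 16 mm across, normal to the bed, from 14 to 54 mm above it; it spins freely on its own pin, so it can be held while the arm swings. The point is on its axis, 36 mm from the pivot axis, 42 mm above the bed. It stands on a flat steel arm 18 mm wide, 9 to 14 mm above the bed, that clears the seated plate by 3 mm.
- keeper_arm (a joint): Angle of the turn-button, rad. 0 = closed, at its stop: the arm points along bed -y, over the end of the plate, the knob at bed y +64 mm. It starts open at 1.5 to 2.3; at 1.57 the arm points down the slope (bed -x); 2.6 is the open stop. Light friction (under 3 N at the knob), it stays where it is left.
- spool_mid (a point): Middle of a brown thread spool, 32 mm across, 42 mm high, standing beyond the jig. Leave it.
- tin_mid (a point): Middle of a round red tin, 56 mm across, 35 mm high, beyond the plate. Leave it.
- glue_bottle_mid (a point): Middle of a white glue bottle, 43 mm across, 112 mm high, beyond the jig. Leave it.

How it is judged:
On the way:
1. the guide plate is down on the bed over both dowels (x of guide_grip in the frame of bed between -0.0035 and 0.0035 m and y of guide_grip in the frame of bed between -0.0035 and 0.0035 m and z of guide_grip in the frame of bed between 0.034 and 0.038 m and angle between the y axis of guide_grip and the y axis of bed, either way round below 0.05 rad and angle between the z axis of guide_grip and the z axis of bed, either way round below 0.05 rad), for 0.2 s.
At the end, for the whole second after the job is handed in: The plate lies on the bed over both dowels (its centre within 3.5 mm of the bed's centre along and across the bed, within 2 mm of fully down, square and flat to the bed within 0.05 rad) and the turn-button is closed over its end (within 0.12 rad of the stop) and at rest (all of step 1 and value of joint keeper_arm below 0.12 rad and velocity of joint keeper_arm between -0.05 and 0.05 rad/s); the robot touches nothing.
It fails at once if the spool, tin or glue bottle is moved by more than 30 mm (distance of any of spool_mid, tin_mid, glue_bottle_mid from where it was at the start of the episode above 0.03 m).
It also fails if it takes over 51 s, if anything falls off the work surface, if the arm or the gripper's body presses on something with over 40 N, if the wrist force passes 120 N, or if a joint passes its speed limit or range.

### The arm

A 6-joint arm with a two-finger parallel gripper is mounted at the origin on a cart in front of the work surface, level with it; the furniture and walls round the work are solid. World frame = base frame: x ahead of the robot, y to its left, z up, the work surface at z = 0. Lengths are in m, angles in rad, forces in N, time in s.
With the tool pointing down it reaches from about 0.425 to 0.95 m from the base axis. Payload 14.7 kg.
Tool frame: the origin (TCP) lies at the very end of the fingers, on their centre line; the grasp point (between the pads) lies 19 mm behind it (bot.tcp_to_grasp is the distance from the TCP to the grasp point, in m); z points along the fingers, y is the line along which they close (so a half turn about z gives the same grasp; the last joint's range is limited). The gripper opens to 85 mm and grips with 20 to 120 N. Pads are 22 mm wide; open, the fingers measure 114 mm over their backs; the gripper's body (76 mm by 85 mm) begins 54 mm behind the grasp point. The pads swing forward as they close: fully open they stand 13 mm farther back than shut.
Start: joints at [1.156, 0.48, 1.596, -0, 1.065, -0.047], TCP at [0.234, 0.607, 0.194] pointing down, gripper open.
Joint ranges: [-2.75, 2.75], [-0.82, 2.05], [0.23, 2.67], [-1.56, 4.7], [0.09, 2.69], [-2.92, 2.92]. Speed limits (rad/s): [1.89, 1.89, 2.39, 3.01, 3.01, 3.01].

### API

Orientations are given as a 3x3 rotation matrix whose columns are the frame's x, y, z axes.
In Python, from rig import bot, effector, vision, nets gives the robot as it stands. Calls block until the motion is done:
- bot.move_ptp(position, orientation): joint-space move of the TCP to a pose.
- bot.move_straight(position, frame=None, speed=0.15, until_force=None): straight line of the TCP; frame=None keeps the orientation; speed is the mean speed in m/s. With until_force (N) it stops when the force on the tool has changed by that much, and returns True; else False.
- bot.goto_joints(angles): joint-space move.
- effector.move_gripper(opening, squeeze=None): finger opening in m; squeeze is the grip in N (None keeps the last); returns when the fingers have stopped.
- bot.dwell(seconds).
- bot.inverse_kinematics(position, orientation): joint angles nearest the present ones, or None.
- vision.get_image(name): name is "scene" or "top" or "wrist"; returns (picture, depth): 480x640x3 uint8, blue, green, red; 480x640 float32, m along the optical axis (not along the pixel's ray), 0 where there is no reading.
- vision.camera_info(name): a dict with "fx", "fy", "cx", "cy" (pixels), "k1" (the pictures are not rectified: a ray, as slopes to the right and down, at radius r is drawn at 1 + k1 r^2 times it, then the intrinsics apply), "view" (4x4, takes a point from world to camera coordinates). Camera axes: x right, y up, looking along -z (the intrinsics and any distortion apply to the point x, -y, -z); pixel columns grow to the right and rows downward; lengths in m; the calibration is good to about 2 mm. A picture is of the moment at which its call begins: read the wrist's pose just before it. camera_info takes no time and is no camera call; for the wrist camera it gives the pose at the moment of the call.
A pose or a line that the arm cannot do raises bot.IKError and nothing moves.
- bot.finish_job(): hands the job in; it is judged then, once.
Trained networks look in the newest picture that a camera, given by its name, has taken for a name from the list of things; names that differ only in an ending like _2 or _b are one class to them, and where a whole thing is asked for, a point or a joint stands for the part that bears it (a point fixed in the world has none). Each returns a list of dicts, best first, with "conf" (0 to 1); they miss things now and then, are a little off and sometimes report something else, mostly with a low value. They report only what shows in the picture. A call takes as long as a camera call.
- nets.spot_in(camera, label): "at" ([row, column] in pixels, amid what is visible of it).
- nets.place_of(camera, label): "at" ([row, column] in pixels: a listed point, or the origin of a listed thing).
Readings, each from a call of its own:
- bot.read_clock(): time.
- bot.read_joints(): joint angles.
- bot.read_qd(): joint speeds.
- bot.read_effort(): joint torques, N m.
- bot.read_ee_pos(): TCP position.
- bot.read_ee_rot(): TCP orientation.
- bot.read_contact_force(): force on the tool from outside, world axes, zero at the start.
- bot.read_torque(): the same for the moment, N m.
- bot.read_opening(): finger opening in m.
- bot.read_finger_force(): force on a finger pad.
Only numpy, scipy, OpenCV 4.12 (cv2) and the standard library are available. Lean on these libraries where they do the work, as an engineer would, in place of code of your own. Each camera call takes 0.05 s, during which the arm holds its last target. There are 200 camera calls.

## Working session

There is one attempt and no reset: what is moved stays moved. The work goes in short steps, each a Python script; the robot and the scene stay as the last script left them, time stands still between calls to the robot, and variables do not carry over. Pictures are saved under pics/ and viewed, at most 10 in all, crops included, and the job is handed in when it is done.

```bash
mkdir -p pics
cat > h.py <<'E'
import numpy as np, cv2
from rig import bot, effector, vision, nets
def pix2ray(ci,r,c):
    K=np.array([[ci['fx'],0,ci['cx']],[0,ci['fy'],ci['cy']],[0,0,1.]])
    p=cv2.undistortPoints(np.array([[[c,r]]],float),K,np.array([ci['k1'],0,0,0.]))[0,0]
    # k1 convention: drawn = (1+k1 r^2)*ray, same as OpenCV
    T=np.linalg.inv(ci['view']); 
    return T[:3,3], T[:3,:3]@np.array([p[0],-p[1],-1.])
def at_depth(ci,r,c,d):
    o,v=pix2ray(ci,r,c); return o+v*d
def at_z(ci,r,c,z):
    o,v=pix2ray(ci,r,c); return o+v*(z-o[2])/v[2]
def cloud(ci,dep):
    rr,cc=np.mgrid[0:480,0:640]
    K=np.array([[ci['fx'],0,ci['cx']],[0,ci['fy'],ci['cy']],[0,0,1.]])
    p=cv2.undistortPoints(np.stack([cc,rr],-1).reshape(-1,1,2).astype(float),K,np.array([ci['k1'],0,0,0.])).reshape(480,640,2)
    T=np.linalg.inv(ci['view'])
    P=np.stack([p[...,0],-p[...,1],-np.ones((480,640))],-1)*dep[...,None]
    P=P@T[:3,:3].T+T[:3,3]; P[dep==0]=np.nan
    return P
def project(ci,P):
    q=ci['view'][:3,:3]@P+ci['view'][:3,3]; x,y=q[0]/-q[2],-q[1]/-q[2]; f=1+ci['k1']*(x*x+y*y)
    return np.array([ci['cy']+ci['fy']*y*f, ci['cx']+ci['fx']*x*f])
E
python3 - <<'E'
from h import *
np.set_printoptions(precision=4,suppress=True)
for cam in ['top','scene']:
    im,d=vision.get_image(cam); ci=vision.camera_info(cam)
    cv2.imwrite(f'pics/{cam}0.png',im); np.savez(f'{cam}0.npz',im=im,d=d,**{k:np.array(v) for k,v in ci.items()})
    print(cam,np.linalg.inv(ci['view'])[:3,3],ci['fx'],ci['k1'])
    P=cloud(ci,d)
    for n in ['guide_grip','guide_hole','bed','dowel','pivot','keeper_knob','spool_mid','tin_mid','glue_bottle_mid']:
        for q in nets.place_of(cam,n)[:3]:
            r,c=q['at']; x=P[int(round(min(max(r,0),479))),int(round(min(max(c,0),639)))]
            print(n,round(q['conf'],2),np.round(q['at'],1),x)
print(bot.read_clock())
E
```

```text
top [ 0.4842 -0.1792  1.0267] 543.111112003922 -0.11713484347310546
guide_grip 0.79 [280.8 228.3] [ 0.5777 -0.001   0.057 ]
guide_hole 0.69 [285.4 258.8] [ 0.577  -0.0503  0.0007]
bed 0.93 [292.2 358.5] [ 0.5632 -0.2346  0.06  ]
bed 0.5 [289.2 331.1] [ 0.5674 -0.1864  0.0612]
dowel 0.72 [288.7 329.9] [ 0.5674 -0.1847  0.0609]
pivot 0.65 [296.8 301.2] [ 0.552  -0.1335  0.0601]
pivot 0.46 [284.8 257.5] [ 0.577  -0.0484  0.0006]
keeper_knob 0.48 [313.  286.5] [ 0.522  -0.1098  0.0886]
spool_mid 0.51 [168.7 294.2] [ 0.7926 -0.1125  0.047 ]
tin_mid 0.71 [164.9 214.3] [0.8005 0.0415 0.039 ]
glue_bottle_mid 0.56 [215.9 440.5] [ 0.6981 -0.377   0.0898]
glue_bottle_mid 0.33 [282.3 226.4] [0.5763 0.0036 0.0514]
scene [1.0418 0.0287 0.8181] 435.23168181539495 0.006500512976900752
guide_grip 0.6 [246.1 405.9] [ 0.584  -0.0026  0.0483]
guide_hole 0.75 [248.2 381.5] [ 0.5888 -0.0472  0.0088]
bed 0.67 [193.4 310.4] [ 0.5672 -0.231   0.0603]
dowel 0.6 [205.1 324.9] [ 0.5823 -0.1874  0.0649]
pivot 0.73 [199.5 356.3] [ 0.4982 -0.1496  0.0013]
keeper_knob 0.56 [196.3 366.6] [ 0.5336 -0.1158  0.084 ]
spool_mid 0.63 [320.3 306. ] [ 0.8137 -0.1073  0.0464]
tin_mid 0.86 [361.8 382.6] [0.8152 0.0484 0.0376]
tin_mid 0.55 [196.8 367.6] [ 0.5333 -0.1134  0.0817]
glue_bottle_mid 0.71 [214.4 213.5] [ 0.7168 -0.3689  0.0825]
1.0
```

View pics/top0.png

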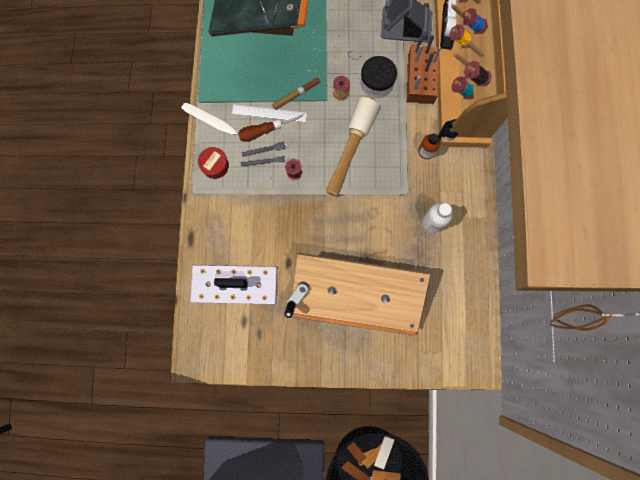

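View pics/scene0.png

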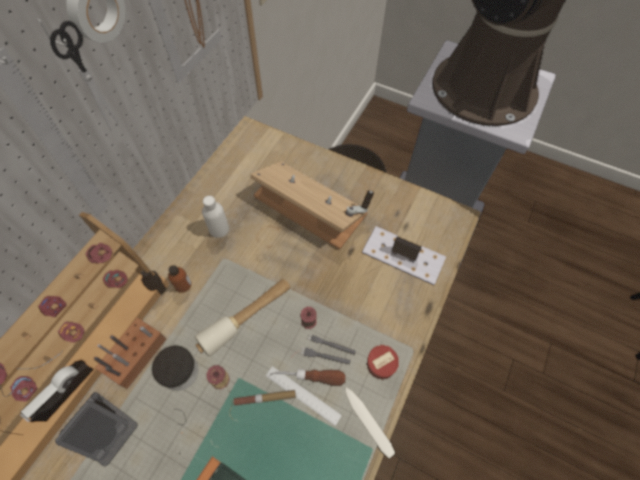

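Run:
```python
from h import *
np.set_printoptions(precision=4,suppress=True)
for cam in ['top','scene']:
    z=dict(np.load(cam+'0.npz')); P=cloud(z,z['d']).reshape(-1,3); P=P[np.isfinite(P[:,0])]
    # bed plane: RANSAC-lite
    Q=P[(abs(P[:,1]+0.235)<0.13)&(abs(P[:,0]-0.565)<0.09)&(P[:,2]>0.02)&(P[:,2]<0.1)]
    n=None
    rng=np.random.default_rng(0);best=0
    for _ in range(300):
        a=Q[rng.choice(len(Q),3,False)];v=np.cross(a[1]-a[0],a[2]-a[0]);l=np.linalg.norm(v)
        if l<1e-6: continue
        v/=l; v*=np.sign(v[2]); s=(abs((Q-a[0])@v)<0.003).sum()
        if v[2]>.75 and v[2]<.95 and s>best: best=s;n=v;o=a[0]
    I=Q[abs((Q-o)@n)<0.003]; c=I.mean(0); u=np.linalg.svd(I-c)[2]; n=u[2]*np.sign(u[2][2])
    I=Q[abs((Q-c)@n)<0.003]
    rect=cv2.minAreaRect(I[:,:2].astype(np.float32))
    print(cam,'bed n',n,'angle',np.degrees(np.arccos(n[2])),'yaw',np.degrees(np.arctan2(-n[1],-n[0])),'c',c,len(I),'rect',rect)
    xd=-n.copy();xd[2]=0;xd/=np.linalg.norm(xd);yd=np.array([-xd[1],xd[0],0]);xs=np.cross(yd,n)
    a=(I-c)@xs;b=(I-c)@yd
    xm=(np.percentile(a,.3)+np.percentile(a,99.7))/2; ym=(np.percentile(b,.3)+np.percentile(b,99.7))/2
    print(' ext',np.ptp(np.percentile(a,[.3,99.7])),np.ptp(np.percentile(b,[.3,99.7])),'centre',c+xm*xs+ym*yd,'xs',xs,'yd',yd)
    G=P[(abs(P[:,1])<.1)&(abs(P[:,0]-.577)<.06)&(P[:,2]>.044)&(P[:,2]<.065)]
    r=cv2.minAreaRect(G[:,:2].astype(np.float32)); print(' grip',len(G),G.mean(0),np.median(G[:,2]),r)
    S=P[(P[:,2]>.003)&(P[:,2]<.012)&(abs(P[:,1])<.11)&(abs(P[:,0]-.577)<.08)]
    print(' plate',len(S),np.median(S,0),cv2.minAreaRect(S[:,:2].astype(np.float32)))
```

```text
top bed n [-0.4928  0.066   0.8676] angle 29.81677462962874 yaw -7.628105465401567 c [ 0.5623 -0.2399  0.0579] 7027 rect ((0.5616262555122375, -0.2362922728061676), (0.23586755990982056, 0.1028420552611351), 82.30952453613281)
 ext 0.11615382494932844 0.23327485045598567 centre [ 0.5607 -0.236   0.0567] xs [ 0.8599 -0.1152  0.4972] yd [0.1327 0.9912 0.    ]
 grip 252 [ 0.5767 -0.0027  0.0535] 0.05384164100304056 ((0.5769257545471191, -0.0021225661039352417), (0.014431030489504337, 0.05559429153800011), 0.4413142800331116)
 plate 3125 [ 0.5752 -0.0042  0.0061] ((0.5771926045417786, -0.00045980513095855713), (0.159687802195549, 0.2189674824476242), 0.07567080110311508)
scene bed n [-0.4897  0.0648  0.8695] angle 29.60347082275517 yaw -7.534424364134918 c [ 0.5689 -0.2356  0.0611] 2761 rect ((0.5630925893783569, -0.23565946519374847), (0.2365408092737198, 0.1055297702550888), 82.48900604248047)
 ext 0.11721021498576309 0.2338741296076745 centre [ 0.5625 -0.2348  0.0575] xs [ 0.862 -0.114  0.494] yd [0.1311 0.9914 0.    ]
 grip 222 [ 0.5805 -0.0015  0.0528] 0.05369460750487859 ((0.578541100025177, -0.001713452860713005), (0.015191997401416302, 0.055128131061792374), 0.969812273979187)
 plate 2017 [0.5873 0.0035 0.0064] ((0.5776660442352295, -0.0001707524061203003), (0.21803686022758484, 0.15706190466880798), 89.94811248779297)
```

The top view shows the plate at about (285,233), lying along world y, and the jig at about (293,360). The dowels are at (291,332) and (299,386). The turn-button is at (295,300) with its knob at (310,288), so it is open. The depth fits agree: bed tilt is 29.7°, its extents are 116 x 234 mm, and the grip top is at 54 mm. Next I'll look at the bed and the plate with the wrist camera from matching stand-offs.

```bash
cat >> h.py <<'E'
from scipy.spatial.transform import Rotation as Ro
def bed_frame(yaw=np.radians(-7.58),tilt=np.radians(30)):
    return Ro.from_euler('ZY',[yaw,-tilt]).as_matrix()   # columns x upslope, y level, z normal
def tool_of(F,s=1):   # tool closes along frame x, points along -z
    y=s*F[:,0]; z=-F[:,2]; return np.column_stack([np.cross(y,z),y,z])
BC=np.array([0.5615,-0.2355,0.056]); PC=np.array([0.5773,-0.0015,0.]);
E
python3 - <<'E'
from h import *
np.set_printoptions(precision=4,suppress=True)
B=bed_frame(); print(B)
for s in (1,-1):
  for nm,F,C in (('bed',B,BC),('plate',Ro.from_euler('z',.5,degrees=True).as_matrix(),PC)):
    for h in (.02,.12):
        print(s,nm,h,bot.inverse_kinematics(C+F[:,2]*h,tool_of(F,s)))
  k=BC+B@[-.02,.12,.03]; print(bot.inverse_kinematics(k,tool_of(B,s)))
E
```

```text
[[ 0.8585  0.1319 -0.4956]
 [-0.1142  0.9913  0.066 ]
 [ 0.5    -0.      0.866 ]]
1 bed 0.02 [-0.6104  0.4644  2.2905  1.923   0.2476 -2.355 ]
1 bed 0.12 [-0.6743  0.228   2.3132  1.0859  0.2958 -1.548 ]
1 plate 0.02 [-0.0551  0.6084  1.9044 -0.      0.6288 -0.0638]
1 plate 0.12 [-0.0551  0.466   1.8395 -0.      0.8361 -0.0638]
[-0.3299  0.4316  2.4053  2.7005  0.232  -2.8826]
-1 bed 0.02 [-0.6104  0.4644  2.2905  1.923   0.2476  0.7866]
-1 bed 0.12 [-0.6743  0.228   2.3132  1.0859  0.2958  1.5936]
-1 plate 0.02 None
-1 plate 0.12 None
[-0.3299  0.4316  2.4053  2.7005  0.232   0.259 ]
```

Run:
```python
from h import *
np.set_printoptions(precision=4,suppress=True)
B=bed_frame(); Pf=Ro.from_euler('z',.5,degrees=True).as_matrix()
for nm,F,C,s,labs in (('bedw',B,BC,-1,['dowel','keeper_knob','pivot']),('plw',Pf,PC,1,['guide_hole','guide_grip'])):
    bot.move_ptp(C+F[:,2]*.12,tool_of(F,s)); print(bot.read_joints(),bot.read_clock())
    bot.dwell(.1)
    ci=vision.camera_info('wrist'); p,R=bot.read_ee_pos(),bot.read_ee_rot()
    im,d=vision.get_image('wrist'); cv2.imwrite(f'pics/{nm}.png',im)
    np.savez(nm+'.npz',im=im,d=d,p=p,R=R,**{k:np.array(v) for k,v in ci.items()})
    X=np.linalg.inv(ci['view']); print('cam in tool',R.T@(X[:3,3]-p),'\n',R.T@X[:3,:3])
    P=cloud(ci,d)
    for l in labs:
        for q in nets.place_of('wrist',l)[:3]:
            r,c=q['at']; x=P[int(np.clip(round(r),0,479)),int(np.clip(round(c),0,639))]
            print(l,round(q['conf'],2),np.round(q['at'],1),x,'inframe',F.T@(x-C))
    if nm=='bedw':
        for y in (.048,-.048): print('pred dowel',project(ci,C+F@[0,y,0]),project(ci,C+F@[0,y,.016]))
    else:
        for y in (.048,-.048): print('pred hole top',project(ci,C+F@[0,y,.006]))
print(bot.read_clock())
```

```text
[-0.6733  0.2281  2.3129  1.0857  0.296   1.5934] 4.0333
cam in tool [ 0.0789 -0.0018 -0.1796] 
 [[-0.0001  0.9514  0.3079]
 [ 1.     -0.      0.0004]
 [ 0.0004  0.3079 -0.9514]]
dowel 0.7 [317.3 179.1] [ 0.7887 -0.1145  0.028 ] inframe [ 0.1672  0.15   -0.1289]
dowel 0.61 [281.  319.1] [ 0.5643 -0.1904  0.0648] inframe [0.0016 0.045  0.0092]
keeper_knob 0.59 [387.4 364.6] [ 0.522  -0.1205  0.0868] inframe [-0.0317  0.1088  0.0538]
pivot 0.89 [368.2 320.7] [ 0.6112 -0.0709  0.0071] inframe [-0.0006  0.1697 -0.0561]
pivot 0.29 [ 59.4 152.8] [ 0.6879 -0.3731  0.076 ] inframe [ 0.1342 -0.1198 -0.0544]
pred dowel [279.9246 321.0211] [288.0656 321.1397]
pred dowel [158.6488 321.4088] [161.0476 321.5605]
[-0.0559  0.4657  1.8402  0.0007  0.8358 -0.0627] 5.8583
cam in tool [ 0.079   0.0014 -0.1804] 
 [[-0.0003  0.9511  0.3088]
 [ 1.      0.0004 -0.0002]
 [-0.0003  0.3088 -0.9511]]
guide_hole 0.62 [277.4 320.9] [ 0.5803 -0.0244  0.0557] inframe [ 0.0028 -0.0229  0.0557]
guide_grip 0.59 [235.3 317.2] [0.5775 0.0042 0.0551] inframe [0.0003 0.0057 0.0551]
pred hole top [159.2929 316.5687]
pred hole top [282.2934 317.0617]
6.1083
```

Run:
```python
import cv2,numpy as np
a=cv2.imread('pics/bedw.png')[100:420,180:480];b=cv2.imread('pics/plw.png')[100:420,180:480]
cv2.imwrite('pics/pair.png',cv2.resize(np.hstack([a,b]),None,fx=1.333,fy=1.333,interpolation=cv2.INTER_CUBIC))
```

```text
(no output)
```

View pics/pair.png

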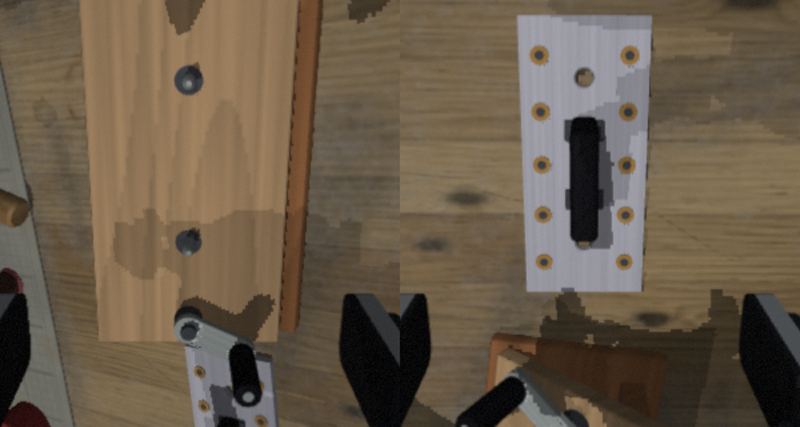

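The left half shows dowel heads at full-image (row, col) of about (160,321) and (281,321). The turn-button arm runs from (344,320) to a knob near (396,366). In the right half the plate is square to the tool, with its far hole at about (158,318). Now sub-pixel fits of both in the tool frame.

```bash
cat >> h.py <<'E'
from scipy.optimize import least_squares
CT=np.array([0.079,0,-.18]); CR=np.array([[0,.9513,.3083],[1,0,0],[0,.3083,-.9513]])
def tci(z,p,R):   # camera info with a constant mount
    T=np.eye(4);T[:3,:3]=R@CR;T[:3,3]=p+R@CT; c={k:float(z[k]) for k in('fx','fy','cx','cy','k1')}; c['view']=np.linalg.inv(T); return c
def plate_edges(im,box):
    r0,r1,c0,c1=box; hsv=cv2.cvtColor(im,cv2.COLOR_BGR2HSV); m=np.zeros(im.shape[:2],np.uint8)
    m[r0:r1,c0:c1]=((hsv[r0:r1,c0:c1,1]<55)&(hsv[r0:r1,c0:c1,2]>95))*255
    m=cv2.morphologyEx(m,cv2.MORPH_CLOSE,np.ones((5,5)))
    n,l,st,_=cv2.connectedComponentsWithStats(m); k=1+np.argmax(st[1:,4]); return (l==k).astype(np.uint8)
E
python3 - <<'E'
from h import *
np.set_printoptions(precision=4,suppress=True)
z=dict(np.load('plw.npz')); ci=tci(z,z['p'],z['R']); Pf=Ro.from_euler('z',.5,degrees=True).as_matrix()
m=plate_edges(z['im'],(90,330,250,400)); cnt=max(cv2.findContours(m,cv2.RETR_EXTERNAL,cv2.CHAIN_APPROX_NONE)[0],key=len)
pts=cv2.convexHull(cnt)[:,0,:].astype(float); cn=cnt[:,0,:].astype(float)
# contour -> plate-top plane z=.006, fit a 70x160 rectangle (free size, robust)
W=np.array([at_z(ci,r,c,.006) for c,r in cn])[:,:2]
def f(q):
    x,y,a,hx,hy=q; c,s=np.cos(a),np.sin(a); U=(W-[x,y])@np.array([[c,-s],[s,c]])
    return np.minimum.reduce([abs(abs(U[:,0])-hx)+0*U[:,0],abs(abs(U[:,1])-hy)])
s=least_squares(f,[*PC[:2],0.009,.035,.08],loss='soft_l1',f_scale=.0005); print('plate x,y,yaw,hx,hy',s.x,'rms',np.sqrt(np.mean(s.fun**2)))
print('in tool', z['R'].T@(np.array([s.x[0],s.x[1],0])-z['p']))
g=cv2.cvtColor(z['im'],cv2.COLOR_BGR2GRAY)
# dowels
z=dict(np.load('bedw.npz')); cb=tci(z,z['p'],z['R']); B=bed_frame()
im=z['im'];hsv=cv2.cvtColor(im,cv2.COLOR_BGR2HSV)
obs=[]
for r,c in ((160,321),(281,321)):
    w=14; pat=im[r-w:r+w+1,c-w:c+w+1].astype(int); mk=(pat[...,2]-pat[...,0]<28).astype(np.uint8)
    n,l,st,ce=cv2.connectedComponentsWithStats(mk); k=1+np.argmax(st[1:,4]); print(st[k],ce[k]); obs.append([st[k][1]+st[k][3]/2-.5+r-w, st[k][0]+st[k][2]/2-.5+c-w])
    print('\n'.join(''.join('#' if v else '.' for v in row) for row in mk))
print(obs)
hull=lambda C,F,y: np.array([project(cb,C+F@[rad*np.cos(t),y+rad*np.sin(t),h]) for rad,h in((.004,0),(.004,.011),(.002,.016)) for t in np.linspace(0,6.28,24)])
def f2(q):
    C=BC+B@[q[0],q[1],0]; F=bed_frame(np.radians(-7.58)+q[2]); o=[]
    for ob,y in zip(obs,(-.048,.048)):
        h=hull(C,F,y); o+=list((h.max(0)+h.min(0))/2-ob)
    return o
s=least_squares(f2,[0,0,0]); print('bed dx,dy,dyaw(deg)',s.x[:2],np.degrees(s.x[2]),'res px',s.fun); C=BC+B@[s.x[0],s.x[1],0]; print('bed C',C,'in tool',z['R'].T@(C-z['p']))
for y in(-.048,.048):h=hull(C,B,y);print(h.min(0),h.max(0))
E
```

```text
plate x,y,yaw,hx,hy [ 0.5765 -0.0007  0.0047  0.0351  0.0801] rms 0.0005562618511493892
in tool [ 0.0012 -0.0005  0.12  ]
[  4   3  22  22 379] [14.2322 13.6121]
.............................
.............................
.............................
............#######..........
..........###########........
........##############.......
.......################......
......#################......
......##################.....
.....####################....
.....####################....
....#####################....
....#####################....
....#####################....
....######################...
....#####################....
....#####################....
....#####################....
.....####################....
.....###################.....
......##################.....
......#################......
.......###############.......
.........###########.........
..........########...........
.............................
.............................
.............................
.............................
[  5   5  19  20 302] [14.106  14.2649]
............................
[... 465 characters left out ...]
###########.....
.....###################.....
.....###################.....
......#################......
.......###############.......
.......##############........
.........###########.........
..........########...........
............#####............
.............................
.............................
.............................
.............................
[[np.float64(159.5), np.float64(321.5)], [np.float64(281.5), np.float64(321.0)]]
bed dx,dy,dyaw(deg) [-0.0018 -0.0004] -0.12610047247094613 res px [-0.5661  0.0792  0.6848 -0.0877]
bed C [ 0.5599 -0.2357  0.0551] in tool [0.0009 0.0021 0.1199]
[152.4539 315.808 ] [165.3792 327.0889]
[274.6602 315.9276] [289.7404 326.131 ]
```

The dark blobs are about 15.5 mm discs round the dowel feet, so they mark the feet directly. I'll refit with that, then grasp the plate and check how it sits in the grip.

Run:
```python
from h import *
np.set_printoptions(precision=4,suppress=True)
z=dict(np.load('bedw.npz')); cb=tci(z,z['p'],z['R']); B=bed_frame()
obs=np.array([[159.5,321.5],[281.5,321.0]])
hull=lambda C,F,y: np.array([project(cb,C+F@[rad*np.cos(t),y+rad*np.sin(t),h]) for rad,h in((.0077,0),(.0077,.001)) for t in np.linspace(0,6.28,40)])
def f2(q):
    C=BC+B@[q[0],q[1],0]; F=bed_frame(np.radians(-7.58)+q[2]); o=[]
    for ob,y in zip(obs,(-.048,.048)):
        h=hull(C,F,y); o+=list((h.max(0)+h.min(0))/2-ob)
    return o
s=least_squares(f2,[0,0,0]); C=BC+B@[s.x[0],s.x[1],0]
print('bed dx,dy,dyaw(deg)',s.x[:2],np.degrees(s.x[2]),'res px',s.fun); print('bed C',C,'in tool',z['R'].T@(C-z['p']))
for y in(-.048,.048):h=hull(C,B,y);print(np.ptp(h,axis=0))
# grasp
F=Ro.from_euler('z',.0047).as_matrix(); T=tool_of(F,1)
bot.move_straight([.5765,-.0007,.020],T,speed=.12)
effector.move_gripper(.0,60); print('open',bot.read_opening(),bot.read_finger_force(),bot.read_contact_force())
bot.move_straight([.5765,-.0007,.10],T,speed=.12); bot.dwell(.1)
p,R=bot.read_ee_pos(),bot.read_ee_rot(); ci=vision.camera_info('wrist'); im,d=vision.get_image('wrist')
X=np.linalg.inv(ci['view']); print('cam in tool',R.T@(X[:3,3]-p)); print(p,R,bot.read_opening(),bot.read_contact_force(),bot.read_clock())
np.savez('held.npz',im=im,d=d,p=p,R=R,**{k:np.array(v) for k,v in ci.items()}); cv2.imwrite('pics/held.png',im)
P=cloud(ci,d)
print(nets.place_of('wrist','guide_hole')[:3])
```

```text
bed dx,dy,dyaw(deg) [-0.0019  0.001 ] 0.02307246720110663 res px [ 0.4158 -0.0648 -0.5054  0.0715]
bed C [ 0.56   -0.2343  0.055 ] in tool [-0.0004  0.0022  0.1199]
[21.5672 21.0441]
[18.1111 19.0944]
open -5.438975777494323e-05 0.0 [-0.3346 -0.4692  0.3245]
cam in tool [ 0.0791  0.0014 -0.1805]
[ 0.5759 -0.0007  0.0991] [[-0.0047  1.     -0.0015]
 [ 1.      0.0047  0.0001]
 [ 0.0001 -0.0015 -1.    ]] -4.311936111862371e-05 [-0.6152 -0.1795  0.254 ] 8.825
[{'at': [289.9, 320.5], 'conf': 0.91}]
```

View pics/held.png

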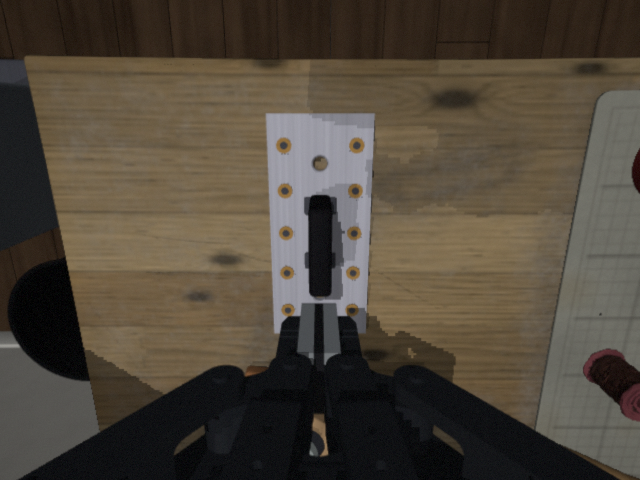

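The picture shows the plate still on the bench, with the block at rows 195–297 near column 320. The fingers have closed on nothing. Before retrying I'll find out where the plate is now and where the fingertips really are.

```bash
cat >> h.py <<'E'
def fit_plate(im,ci,box,guess,z=.006):
    m=plate_edges(im,box); cnt=max(cv2.findContours(m,cv2.RETR_EXTERNAL,cv2.CHAIN_APPROX_NONE)[0],key=len)[:,0,:].astype(float)
    W=np.array([at_z(ci,r,c,z) for c,r in cnt])[:,:2]
    def f(q):
        x,y,a,hx,hy=q; c,s=np.cos(a),np.sin(a); U=(W-[x,y])@np.array([[c,-s],[s,c]])
        return np.minimum(abs(abs(U[:,0])-hx),abs(abs(U[:,1])-hy))
    return least_squares(f,[*guess,0.0,.035,.08],loss='soft_l1',f_scale=.0005).x
E
python3 - <<'E'
from h import *
np.set_printoptions(precision=4,suppress=True)
z=dict(np.load('held.npz'));R,p=z['R'],z['p']; ci=tci(z,p,R)
print('plate now (wrist)',fit_plate(z['im'],ci,(100,333,255,390),[.5765,-.0007]))
P=cloud(ci,z['d'])
for r,c in ((240,320),(205,320),(290,320),(310,312),(310,326),(325,312),(350,310),(400,300),(160,290)):
    print(r,c,P[r,c],'tool',R.T@(P[r,c]-p))
im,d=vision.get_image('top'); ct=vision.camera_info('top'); Q=cloud(ct,d).reshape(-1,3); print(bot.read_joints())
effector.move_gripper(.085,60); bot.dwell(.1); print(bot.read_opening())
im2,d2=vision.get_image('wrist'); cv2.imwrite('pics/open.png',im2); 
P=cloud(ci,d2); T=(P-p)@R; k=(abs(T[...,2])<.03)&(abs(T[...,1])<.08)&(abs(T[...,0])<.05); print('fingers open: tool extents',np.nanmin(T[k],0),np.nanmax(T[k],0))
print(bot.read_clock())
E
```

```text
plate now (wrist) [0.5765 0.0102 0.0048 0.035  0.0691]
240 320 [0.5767 0.009  0.0554] tool [0.0097 0.0009 0.0437]
205 320 [0.5766 0.0274 0.0444] tool [0.0281 0.0009 0.0547]
290 320 [ 0.5769 -0.0229  0.0552] tool [-0.0222  0.001   0.0439]
310 312 [0.5735 0.01   0.1458] tool [ 0.0107 -0.0024 -0.0467]
310 326 [0.5787 0.0105 0.1467] tool [ 0.0112  0.0028 -0.0476]
325 312 [0.5737 0.0103 0.1573] tool [ 0.011  -0.0022 -0.0582]
350 310 [0.5734 0.0102 0.1724] tool [ 0.0109 -0.0026 -0.0733]
400 300 [0.5717 0.0157 0.2017] tool [ 0.0164 -0.0042 -0.1026]
160 290 [0.5566 0.0496 0.0068] tool [ 0.0504 -0.0189  0.0924]
[-0.0538  0.4923  1.8578 -0.      0.7926 -0.0585]
0.0846879158588591Traceback (most recent call last):
  File "<stdin>", line 11, in <module>
    res = np.fmin.reduce(a, axis=axis, out=out, **kwargs)
ValueError: zero-size array to reduction operation fmin which has no identity
```

The depth shows the closed fingertips about 42 mm behind the reported TCP, at tool z ≈ -0.042. At a reported height of 0.02 the pads therefore closed above the block. I'll check the tip profile, then descend with that offset under a force guard.

Run:
```python
from h import *
np.set_printoptions(precision=4,suppress=True)
z=dict(np.load('held.npz'));R,p=z['R'],z['p']; ci=tci(z,p,R); P=(cloud(ci,z['d'])-p)@R
for r in range(298,312): print(r,P[r,310],P[r,328])
off=None
c=P[:,310]; t=[c[r,2] for r in range(290,320) if c[r,2]<0]; off=max(t); print('tip z in tool',off)
assert -.05<off<-.034
T=tool_of(Ro.from_euler('z',.0047).as_matrix(),1); zg=.021+off
hit=bot.move_straight([.5765,-.0007,zg],T,speed=.10,until_force=8); print('hit',hit,bot.read_ee_pos(),bot.read_opening())
if not hit:
    effector.move_gripper(.0,60); print('open',bot.read_opening(),bot.read_finger_force(),bot.read_contact_force(),bot.read_ee_pos())
print(bot.read_clock())
```

```text
298 [-0.0514 -0.0063  0.094 ] [-0.0507  0.0071  0.0926]
299 [-0.0512 -0.0063  0.092 ] [-0.0515  0.0071  0.0926]
300 [-0.0519 -0.0063  0.0918] [-0.0525  0.0072  0.093 ]
301 [-0.0527 -0.0063  0.0916] [-0.0529  0.0071  0.092 ]
302 [-0.0537 -0.0063  0.092 ] [-0.0536  0.0071  0.0918]
303 [-0.0545 -0.0063  0.092 ] [-0.0557  0.0072  0.0944]
304 [ 0.0111 -0.0032 -0.0425] [ 0.0107  0.0036 -0.0417]
305 [ 0.0111 -0.0032 -0.0433] [ 0.011   0.0036 -0.0431]
306 [ 0.0112 -0.0031 -0.0444] [ 0.0112  0.0036 -0.0443]
307 [ 0.0109 -0.0031 -0.0446] [ 0.0111  0.0036 -0.0449]
308 [ 0.0109 -0.0031 -0.0453] [ 0.0109  0.0036 -0.0454]
309 [ 0.011  -0.0031 -0.0464] [ 0.0108  0.0035 -0.046 ]
310 [ 0.0109 -0.0031 -0.047 ] [ 0.0107  0.0035 -0.0466]
311 [ 0.0106 -0.0031 -0.0472] [ 0.0107  0.0035 -0.0475]
tip z in tool -0.04247221788023448
hit False [ 0.577  -0.0007 -0.0209] 0.08492097257974782
open 0.013348870580724637 58.91268074512482 [-0.3743  0.312   4.7102] [ 0.5766 -0.0007 -0.0213]
11.875
```

The plate is gripped: opening 13.3 mm, 59 N. I'll lift it, measure how it sits in the hand, and check IK for the seat.

Run:
```python
from h import *
np.set_printoptions(precision=4,suppress=True)
T=tool_of(Ro.from_euler('z',.0047).as_matrix(),1)
bot.move_straight([.5766,-.0007,.14],T,speed=.2); bot.dwell(.1)
p,R=bot.read_ee_pos(),bot.read_ee_rot(); im,d=vision.get_image('wrist'); z=vision.camera_info('wrist')
np.savez('held2.npz',im=im,d=d,p=p,R=R,**{k:np.array(v) for k,v in z.items()}); cv2.imwrite('pics/held2.png',im)
print(p,bot.read_opening(),bot.read_contact_force(),bot.read_clock())
for q in nets.place_of('wrist','guide_hole')[:2]: print(q)
ci=tci(z,np.zeros(3),np.eye(3))
for x in (.048,-.048): print('pred hole',project(ci,np.array([x,0,-.0273])),'end corners',project(ci,np.array([np.sign(x)*.08,-.035,-.0273])),project(ci,np.array([np.sign(x)*.08,.035,-.0273])))
C=np.array([.5594,-.2342,.056]); B=bed_frame(np.radians(-7.56))
for s in(1,-1):
    for h in (-.0213,0,.03,.09): print(s,h,bot.inverse_kinematics(C+B[:,2]*h,tool_of(B,s)))
```

```text
[ 0.5757 -0.0006  0.1386] 0.013447867977870018 [ 0.3593 -0.4276 -1.6534] 12.9833
pred hole [199.5422 318.4243] end corners [111.4451 220.9626] [111.4451 415.8861]
pred hole [406.5356 318.4243] end corners [462.5936 245.3821] [462.5936 391.4666]
1 -0.0213 [-0.5883  0.5565  2.2714  2.198   0.2756 -2.6184]
1 0 [-0.5997  0.5085  2.285   2.0743  0.2603 -2.5013]
1 0.03 [-0.6167  0.4393  2.3004  1.8566  0.2453 -2.2929]
1 0.09 [-0.6544  0.2969  2.317   1.3285  0.2599 -1.783 ]
-1 -0.0213 [-0.5883  0.5565  2.2714  2.198   0.2756  0.5232]
-1 0 [-0.5997  0.5085  2.285   2.0743  0.2603  0.6403]
-1 0.03 [-0.6167  0.4393  2.3004  1.8566  0.2453  0.8487]
-1 0.09 [-0.6544  0.2969  2.317   1.3285  0.2599  1.3586]
```

View pics/held2.png

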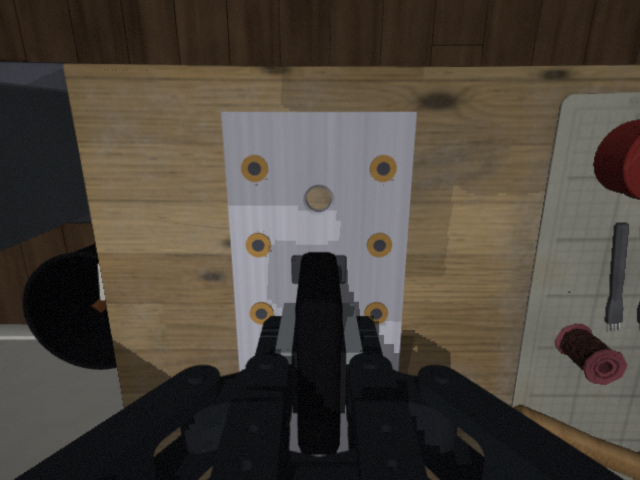

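The held plate matches the prediction: the hole is at (198,318) against (199.5,318.4) predicted, and the corners agree within 1 px. It is therefore centred in the hand to about 0.5 mm. Next: carry it to the bed, correct for the arm's steady-state offset, and lower under a force guard.

```bash
cat >> h.py <<'E'
SC=np.array([.5594,-.2342,.056]); SB=bed_frame(np.radians(-7.56)); SN=SB[:,2]; ST=tool_of(SB,-1)
UH=-.0213   # TCP (reported) relative to plate underside, along normal
def bedpos(p=None): return SB.T@((bot.read_ee_pos() if p is None else p)-SC)
E
python3 - <<'E'
from h import *
np.set_printoptions(precision=4,suppress=True)
bot.move_ptp(SC+SB@[0,0,.09+UH],ST); 
bot.move_straight(SC+SB@[0,0,.024+UH],ST,speed=.15); bot.dwell(.15)
e=bedpos(); print('bedpos',e,'R err',Ro.from_matrix(ST.T@bot.read_ee_rot()).as_rotvec(),bot.read_contact_force())
e[2]=0; cor=-e
bot.move_straight(SC+SB@([0,0,.020+UH]+cor),ST,speed=.03); bot.dwell(.15); print('corr',bedpos(),bot.read_contact_force())
hit=bot.move_straight(SC+SB@([0,0,-.004+UH]+cor),ST,speed=.03,until_force=10)
print(hit,'underside',bedpos()-[0,0,UH],SB.T@bot.read_contact_force(),bot.read_torque(),bot.read_clock())
im,d=vision.get_image('wrist'); cv2.imwrite('pics/ins.png',im)
E
```

```text
bedpos [0.0005 0.0001 0.0033] R err [ 0.0009  0.0001 -0.0008] [-0.0766  0.0982 -1.1556]
corr [-0.0004 -0.0001 -0.0011] [-0.2124 -0.2666 -1.8774]
True underside [-0.0008  0.0001 -0.0004] [ 0.912  -1.9013  1.5629] [-0.0883 -0.0874 -0.0392] 16.325
```

View pics/ins.png

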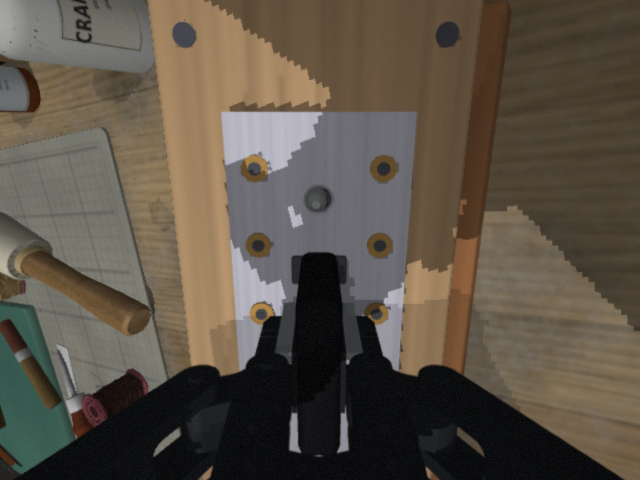

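The dowel shows in the hole at (198,318) and the measured underside height is about -0.4 mm, so the plate is seated. Release, back off, check the seat, and measure the knob.

Run:
```python
from h import *
np.set_printoptions(precision=4,suppress=True)
effector.move_gripper(.06); print('after open',bedpos()-[0,0,UH])
bot.move_straight(SC+SB@[0,0,.12],ST,speed=.2); bot.dwell(.1)
p,R=bot.read_ee_pos(),bot.read_ee_rot(); im,d=vision.get_image('wrist'); z=vision.camera_info('wrist')
np.savez('seat.npz',im=im,d=d,p=p,R=R,**{k:np.array(v) for k,v in z.items()}); cv2.imwrite('pics/seat.png',im)
ci=tci(z,p,R); P=(cloud(ci,d)-SC)@SB
k=(abs(P[...,0])<.025)&(abs(P[...,1])<.075)&(P[...,2]<.02); Q=P[k]; pl=np.median(Q,0); A=np.linalg.lstsq(np.c_[Q[:,:2],np.ones(len(Q))],Q[:,2],rcond=None)[0]; print('plate top z plane',A,pl)
kb=P[...,2]>.045; kb&=(P[...,1]>.055)&(P[...,1]<.15)&(abs(P[...,0])<.06)&(P[...,2]<.065); print('knob top',kb.sum(),np.median(P[kb],0),P[kb].min(0),P[kb].max(0))
g=(P[...,2]>.045)&(abs(P[...,1])<.04)&(abs(P[...,0])<.03)&(P[...,2]<.065); print('grip top',g.sum(),P[g].mean(0),P[g].min(0),P[g].max(0))
for q in nets.place_of('wrist','keeper_knob')[:2]: print(q, P[int(q['at'][0]),int(q['at'][1])])
a=1.82; print('clock',bot.read_clock())
for sg in (45,-45):
    Tk=ST@Ro.from_euler('z',sg,degrees=True).as_matrix()
    for a in (1.8,0): 
        for h in (-.022,.06): print(sg,a,h,bot.inverse_kinematics(SC+SB@[-.036*np.sin(a),.1-.036*np.cos(a),h],Tk),np.round(SB.T@Tk[:,1],2))
```

```text
after open [-0.0012  0.0001 -0.0002]
plate top z plane [0.0014 0.0016 0.0068] [ 0.0008 -0.0174  0.0066]
knob top 442 [-0.0318  0.1121  0.0538] [-0.0398  0.1066  0.0451] [-0.0243  0.1226  0.0568]
grip top 1799 [-0.001  -0.0023  0.054 ] [-0.008  -0.0281  0.0453] [0.0059 0.0268 0.0566]
{'at': [383.9, 362.1], 'conf': 0.72} [-0.0323  0.1082  0.0499]
clock 18.3
45 1.8 -0.022 [-0.3534  0.5782  2.4054  2.8337  0.3709  0.8809] [-0.71  0.71  0.  ]
45 1.8 0.06 [-0.3812  0.362   2.4527  2.5428  0.2206  1.1558] [-0.71  0.71  0.  ]
45 0 -0.022 [-0.4438  0.5477  2.3143  2.5294  0.2702  1.1081] [-0.71  0.71  0.  ]
45 0 0.06 [-0.4785  0.3487  2.3565  1.9116  0.1812  1.7071] [-0.71  0.71  0.  ]
-45 1.8 -0.022 [-0.3534  0.5782  2.4054  2.8337  0.3709 -0.6899] [-0.71 -0.71  0.  ]
-45 1.8 0.06 [-0.3812  0.362   2.4527  2.5428  0.2206 -0.415 ] [-0.71 -0.71  0.  ]
-45 0 -0.022 [-0.4438  0.5477  2.3143  2.5294  0.2702 -0.4627] [-0.71 -0.71  0.  ]
-45 0 0.06 [-0.4785  0.3487  2.3565  1.9116  0.1812  0.1363] [-0.71 -0.71  0.  ]
```

View pics/seat.png

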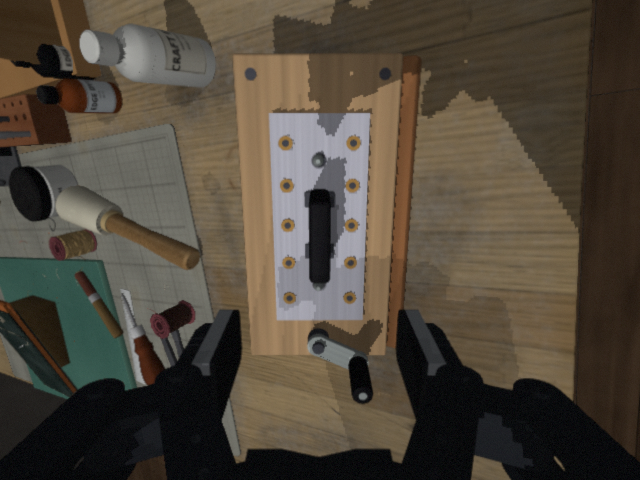

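The plate is seated: both dowel tips show at (160,319) and (283,319), and the plate top plane is at 6.6 mm and flat. The knob is at about bed (-32,115) mm, which gives an angle of about 2.0 rad. I'll cage the knob loosely between the pads and sweep it along the arc to the stop.

Run:
```python
from h import *
np.set_printoptions(precision=4,suppress=True)
z=dict(np.load('seat.npz')); P=(cloud(tci(z,z['p'],z['R']),z['d'])-SC)@SB
k=np.hypot(P[...,0],P[...,1]-.1)<.012; print('pivot head max z',np.nanmax(P[k][:,2]))
Tk=ST@Ro.from_euler('z',58,degrees=True).as_matrix(); print(SB.T@Tk[:,1])
K=lambda a,h=UH: SC+SB@[-.036*np.sin(a),.1-.036*np.cos(a),h]
a0=2.0
bot.move_ptp(K(a0,.055),Tk); effector.move_gripper(.045)
hit=bot.move_straight(K(a0),Tk,speed=.15,until_force=8); print('down',hit,bedpos(),bot.read_clock())
if hit: raise SystemExit
effector.move_gripper(.020,20); print('open',bot.read_opening())
for a in np.linspace(a0,0,8)[1:]:
    hit=bot.move_straight(K(a),Tk,speed=.06,until_force=20); print(round(a,2),hit,bedpos(),SB.T@bot.read_contact_force())
    if hit: break
print(bot.read_clock())
if not hit:
    hit=bot.move_straight(SC+SB@[.013,.064,UH],Tk,speed=.03,until_force=10); print('end',hit,bedpos(),SB.T@bot.read_contact_force(),bot.read_clock())
```

```text
pivot head max z 0.019939166237469476
[-0.5299  0.848   0.    ]
down False [-0.0332  0.1151 -0.0209] 20.6667
open 0.01980140891073892
1.71 False [-0.036   0.1048 -0.0212] [-1.3046  0.335   0.8575]
1.43 False [-0.0353  0.0947 -0.0213] [-0.0029 -0.2329  0.1679]
1.14 False [-0.0323  0.0849 -0.0213] [ 0.5229  1.2217 -0.2982]
0.86 False [-0.0269  0.0765 -0.0213] [ 0.3508  0.1286 -0.7523]
0.57 False [-0.0193  0.0698 -0.0213] [-0.5712 -0.0072 -0.2398]
0.29 False [-0.0101  0.0656 -0.0213] [-0.2071 -0.6381  0.7821]
0.0 False [-0.0002  0.0642 -0.0212] [0.0446 0.7296 3.4027]
23.3083
end True [ 0.0062  0.0651 -0.0214] [-1.6613  2.3892  1.2495] 23.6583
```

Run:
```python
from h import *
np.set_printoptions(precision=4,suppress=True)
Tk=ST@Ro.from_euler('z',58,degrees=True).as_matrix()
bot.move_straight(SC+SB@[.0045,.064,UH],Tk,speed=.03); effector.move_gripper(.032)
bot.move_straight(SC+SB@[.0045,.064,.06],Tk,speed=.15)
bot.move_ptp(SC+SB@[0,.0,.12],ST); bot.dwell(.1)
p,R=bot.read_ee_pos(),bot.read_ee_rot(); im,d=vision.get_image('wrist'); z=vision.camera_info('wrist'); cv2.imwrite('pics/end.png',im)
P=(cloud(tci(z,p,R),d)-SC)@SB
kb=(P[...,2]>.047)&(P[...,1]>.045)&(P[...,1]<.15)&(abs(P[...,0])<.06)&(P[...,2]<.062); print('knob',kb.sum(),np.median(P[kb],0),P[kb].min(0),P[kb].max(0))
Q=P[(abs(P[...,0])<.03)&(abs(P[...,1])<.06)&(P[...,2]<.02)]; print('plate',np.linalg.lstsq(np.c_[Q[:,:2],np.ones(len(Q))],Q[:,2],rcond=None)[0])
print(bot.read_contact_force(),bot.read_clock())
```

```text
knob 441 [0.0002 0.0613 0.0543] [-0.0075  0.0555  0.047 ] [0.0072 0.0711 0.0562]
plate [-0.001   0.0059  0.007 ]
[ 0.1776  1.0271 -0.6318] 26.0667
```

View pics/end.png

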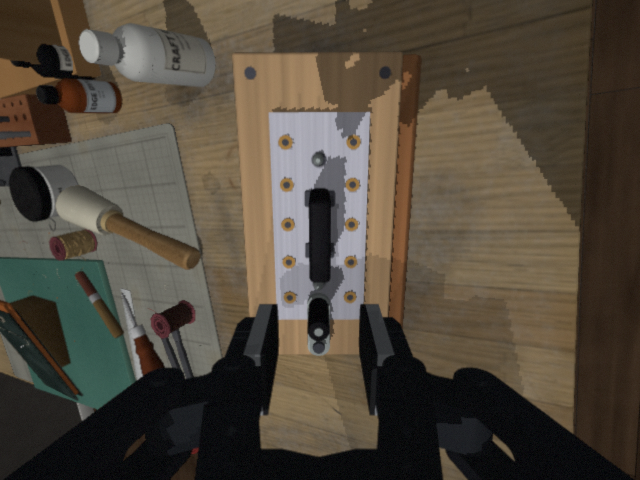

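The button is closed: its arm lies along the bed over the plate end, with the knob at (330,318), which is bed x ≈ 0. The plate is unchanged and flat, and the gripper is clear of everything.

```bash
python3 -c "
from rig import bot
print(bot.finish_job())"
```

```text
the job is handed in; nothing more can be done
None
```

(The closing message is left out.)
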